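# Sort the mixed blister bundles onto their colour trays

## Robot

A 6-joint arm with a two-finger parallel gripper is mounted at the origin on the work surface. World frame = base frame: x ahead of the robot, y to its left, z up, the work surface at z = 0. Lengths are in m, angles in degrees, forces in N, time in s.
With the tool pointing down it reaches from about 0.3 to 0.875 m from the base axis. Payload 4.2 kg.
Tool frame: the origin (TCP) lies between the finger pads; the fingertips stand 17 mm ahead of it and the grasp point (between the pads) lies 2 mm behind it; z points along the fingers, y is the line along which they close (so a half turn about z gives the same grasp; the last joint's range is limited). The gripper opens to 85 mm and grips with 20 to 120 N. Pads are 22 mm wide; open, the fingers measure 114 mm over their backs; the gripper's body (76 mm by 85 mm) begins 54 mm behind the grasp point. The pads swing forward as they close: fully open they stand 13 mm farther back than shut.
Start: joints at [-67.265, 18.312, 89.639, -0, 72.044, -1.146], TCP at [0.233, -0.526, 0.248] pointing down, gripper open.
Joint ranges: [-177.97, 177.97], [-48.28, 115.42], [12.27, 149.76], [-77.06, 257.06], [2.81, 150.46], [-146.56, 146.56]. Speed limits (degrees/s): [147.25, 147.25, 180, 180, 180, 180].

## Interface

Orientations are given as a 3x3 rotation matrix whose columns are the frame's x, y, z axes.
In Python, from plant import manip gives the robot as it stands.
- The arm moves only by the shell command python3 -m inch 'ROWS' [OPENING]. ROWS is JSON, a list of rows, each a list of 6 numbers: the shift along the world's x, y, z in mm, then the turn, a rotation vector about the world's x, y, z in degrees. A call has 1 to 12 rows; each row is the pose to reach, as a shift and turn from the pose commanded when the call began; what a row does not reach only later rows make up. A row lasts 1/8 s, in which the tool goes at most 62.5 mm and 10.7 degrees, less where a joint would pass 70% of its speed; a pose out of reach is approached as far as the arm can. A call with a gripper value outside its range is refused whole. OPENING is the opening, from 0 (shut) to 1 (fully open), set as the call begins (- or left out, the last holds). The fingers move at their own pace and stop on an object; the grip force is fixed at half the most. Time passes only in rows, so rows that repeat a pose let the fingers close. It gives the time, the measured TCP pose, the force, the opening and the grip force at its end, in the units of the state.
- manip.get_state(): the state, without advancing time (a new reading comes with each control period).
- manip.read_camera(name): name is "scene" or "top" or "wrist"; returns a dict with "pixels" (400x640x3 uint8, blue, green, red), "intrinsics" (3x3 intrinsics, pixels), "position" and "rotation" of the camera in the world. Camera axes: x right, y up, looking along -z (the intrinsics and any distortion apply to the point x, -y, -z); pixel columns grow to the right and rows downward; lengths in m; the calibration is good to about 2 mm. A picture is of the moment at which its call begins. There is no depth.
- manip.sign_off(): hands the job in; it is judged then, once.
The state is a dict: "t": time; "joint_positions": joint angles; "dq": joint speeds; "joint_efforts": joint torques, N m; "eef_pos": TCP position; "orientation": TCP orientation; "wrist_force": force on the tool from outside, world axes, zero at the start; "wrist_torque": the same for the moment, N m; "finger_gap": finger opening in m; "finger_force": force on a finger pad.
Only numpy, scipy, OpenCV 4.12 (cv2) and the standard library are available. Lean on these libraries where they do the work, as an engineer would, in place of code of your own. Each camera call takes 0.05 s, during which the arm holds its last target. There are 200 camera calls.

## Task

Take the two mixed stacks of blister bundles apart and lay each bundle on the tray of its own colour: flat, right way up, in the middle of the tray and lined up with its length. Never tip a bundle over, and leave the amber jar where it stands.

Things in the scene. Friction and masses are not known exactly. Their poses are not given: they have to be found in the camera images.
- red_bundle: Large rigid bundle of silver foil blister cards with red (crimson) capsules, loose, a block 110 x 60 x 30 mm (x, y, z), about 85 g (varies by up to 30 %). At the start it stands on the table at the bottom of one of two stacks, a small bundle on top of it, its ends showing. Origin: centre of its underside; x along its length, z up. Can be gripped across its 60 mm width at any height.
- blue_bundle: Large rigid bundle of silver foil blister cards with blue capsules, loose, a block 110 x 60 x 30 mm (x, y, z), about 85 g (varies by up to 30 %). At the start it stands on the table at the bottom of one of two stacks, a small bundle on top of it, its ends showing. Origin: centre of its underside; x along its length, z up. Can be gripped across its 60 mm width at any height.
- yellow_bundle: Small rigid bundle of silver foil blister cards with yellow capsules, loose, a block 64 x 48 x 30 mm (x, y, z), about 40 g (varies by up to 30 %). At the start it lies on top of one of the two large bundles (red or blue, it varies which), turned at an angle to it by up to about 0.9 rad. Origin: centre of its underside; x along its length, z up. Can be gripped across its 48 mm width at any height.
- green_bundle: Small rigid bundle of silver foil blister cards with green capsules, loose, a block 64 x 48 x 30 mm (x, y, z), about 40 g (varies by up to 30 %). At the start it lies on top of one of the two large bundles (red or blue, it varies which), turned at an angle to it by up to about 0.9 rad. Origin: centre of its underside; x along its length, z up. Can be gripped across its 48 mm width at any height.
- red_tray: Flat white tray with red (crimson) edges, fixed to the table, 150 x 100 mm (x, y), floor 4 mm thick. On each short end is a red lip 4 mm thick whose top is 10 mm above the table; the long sides are open and level with the floor (coloured strips 14 mm wide). Origin: centre of its underside, on the table; x along its length, z up.
- blue_tray: Flat white tray with blue edges, fixed to the table, 150 x 100 mm (x, y), floor 4 mm thick. On each short end is a blue lip 4 mm thick whose top is 10 mm above the table; the long sides are open and level with the floor (coloured strips 14 mm wide). Origin: centre of its underside, on the table; x along its length, z up.
- yellow_tray: Flat white tray with yellow edges, fixed to the table, 150 x 100 mm (x, y), floor 4 mm thick. On each short end is a yellow lip 4 mm thick whose top is 10 mm above the table; the long sides are open and level with the floor (coloured strips 14 mm wide). Origin: centre of its underside, on the table; x along its length, z up.
- green_tray: Flat white tray with green edges, fixed to the table, 150 x 100 mm (x, y), floor 4 mm thick. On each short end is a green lip 4 mm thick whose top is 10 mm above the table; the long sides are open and level with the floor (coloured strips 14 mm wide). Origin: centre of its underside, on the table; x along its length, z up.
- jar: Closed amber jar with a white cap and a pale label, 52 mm diameter, 62 mm tall, loose, standing on the table among the trays and stacks. Not part of the job. Origin: centre of its underside.
Mind the look-alikes: they are no part of the job. What is shaped like the yellow_tray but black or brown is not meant.

How it is judged:
By the outcome, as a careful person would: the job done as asked, in the order asked, and still so for the second after the job is handed in, with the robot touching nothing.
It also fails if it takes over 120 s, if anything falls off the work surface, if the arm or the gripper's body presses on something with over 40 N, if the wrist force passes 120 N, or if a joint passes its speed limit or range.

## Working session

There is one attempt and no reset: what is moved stays moved. The work goes in short steps, Python scripts to look and compute and a shell command to move; the robot and the scene stay as the last step left them, time stands still between calls to the robot, and variables do not carry over. Pictures are saved under pics/ and viewed, at most 14 in all, crops included, and the job is handed in when it is done.

```bash
mkdir -p pics; ls; python3 - <<'E'
from plant import manip
import cv2,numpy as np
for n in("top","scene"):
    c=manip.read_camera(n);cv2.imwrite(f"pics/{n}0.png",c["pixels"])
    print(n,c["intrinsics"],c["position"],c["rotation"],[k for k in c])
s=manip.get_state();print(s["t"],s["eef_pos"],s["orientation"],s["finger_gap"])
E
```

```text
pics
top [[480.60124088   0.         323.85215381]
 [  0.         480.60124088 197.9312437 ]
 [  0.           0.           1.        ]] [ 0.49713925 -0.06312705  1.58592696] [[ 0.02905792  0.99716371 -0.0694275 ]
 [-0.9994981   0.02810872 -0.01461011]
 [-0.01261715  0.06981719  0.99748001]] ['pixels', 'intrinsics', 'position', 'rotation']
scene [[421.11771968   0.         322.37381592]
 [  0.         421.11771968 204.86406144]
 [  0.           0.           1.        ]] [1.0188971  0.50426146 0.82835067] [[-0.80554861 -0.4482468   0.38751289]
 [ 0.59227337 -0.589897    0.54884768]
 [-0.01742652  0.67163706  0.74067535]] ['pixels', 'intrinsics', 'position', 'rotation']
0.1 [ 0.23261169 -0.52541967  0.24756559] [[ 9.14401062e-01  4.04808943e-01 -6.46510084e-04]
 [ 4.04809459e-01 -9.14399912e-01  1.44986223e-03]
 [-4.25156518e-06 -1.58746896e-03 -9.99998740e-01]] 0.08557298670167111
```

View pics/top0.png

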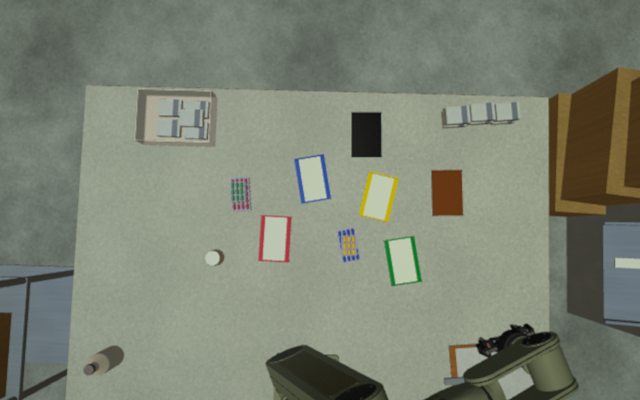

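View pics/scene0.png

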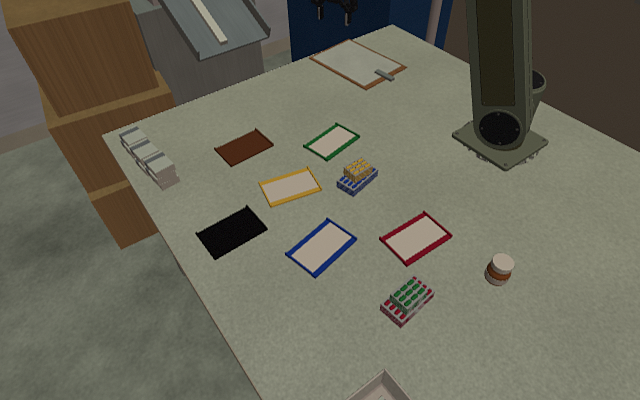

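Top view: trays blue (312,178), red (275,238), yellow (379,196) and green (403,261). Green sits on red at (241,194), yellow on blue at (348,245), and the jar is at (213,258). The yellow-tray look-alikes are black (366,134) and brown (447,192). The one at (379,196) fits because its edges are yellow. I'll confirm it in one enlarged crop.

```bash
cat > h.py <<'E'
import numpy as np,cv2
from plant import manip
def ray(c,u,v):
    K=c["intrinsics"];d=np.array([(u-K[0,2])/K[0,0],-(v-K[1,2])/K[1,1],-1.]);return np.array(c["rotation"])@d
def onz(c,u,v,z):
    p=np.array(c["position"]);d=ray(c,u,v);return (p+d*(z-p[2])/d[2])
def tri(obs):  # [(cam,u,v)...] -> point, residual
    A=np.zeros((3,3));b=np.zeros(3)
    for c,u,v in obs:
        d=ray(c,u,v);d/=np.linalg.norm(d);M=np.eye(3)-np.outer(d,d);A+=M;b+=M@np.array(c["position"])
    return np.linalg.solve(A,b)
HUE={"red":(168,180),"blue":(108,125),"yellow":(20,32),"green":(50,80)}
def mask(img,col,s=110,v=40):
    h=cv2.cvtColor(img,cv2.COLOR_BGR2HSV);lo,hi=HUE[col]
    return cv2.inRange(h,(lo,s,v),(hi,255,255))
def rect(pts):
    (cx,cy),(w,h),a=cv2.minAreaRect(np.array(pts,np.float32))
    if w<h:w,h,a=h,w,a+90
    return cx,cy,w,h,(a+90)%180-90
E
python3 - <<'E'
from h import *
T=manip.read_camera("top");S=manip.read_camera("scene")
seeds={"red":((275,238),(415,238)),"blue":((312,178),(321,247)),"yellow":((379,196),(290,187)),"green":((403,261),(331,142))}
for k,ss in seeds.items():
    for c,(u,v),n in((T,ss[0],"top"),(S,ss[1],"scene")):
        m=mask(c["pixels"],k,90);w=np.zeros_like(m);cv2.circle(w,(u,v),42,255,-1)
        nn,l,st,ce=cv2.connectedComponentsWithStats(cv2.dilate(m&w,np.ones((3,3))))
        i=min([i for i in range(1,nn) if st[i,4]>40],key=lambda i:abs(st[i,0]+st[i,2]/2-u)+abs(st[i,1]+st[i,3]/2-v))
        ys,xs=np.where((l==i)&(m>0))
        P=[onz(c,x,y,.006)[:2]*1000 for x,y in zip(xs,ys)]
        print(k,n,np.round(rect(P),1),len(xs))
i=T["pixels"]
a=cv2.resize(i[160:230,200:280],(640,560)[::1] if 0 else (400,350),interpolation=cv2.INTER_CUBIC)
b=cv2.resize(i[210:280,310:390],(400,350),interpolation=cv2.INTER_CUBIC)
d=cv2.resize(i[100:240,340:500],(285,249),interpolation=cv2.INTER_CUBIC)
o=np.zeros((600,800,3),np.uint8);o[:350,:400]=a;o[:350,400:]=b;o[350:599,:285]=d
s=S["pixels"];e=cv2.resize(s[265:335,370:450],(257,225));o[350:575,285:542]=e
e=cv2.resize(s[145:215,320:400],(257,225));o[350:575,542:799]=e
cv2.imwrite("pics/crop1.png",o)
E
```

```text
red top [466.9  76.  148.6  31.4  -9.6] 160
red scene [469.2 118.1 154.1 102.3  -1.5] 628
blue top [6.710e+02 4.000e-01 1.484e+02 9.870e+01 1.080e+01] 367
blue scene [6.698e+02 4.000e-01 1.533e+02 1.031e+02 1.100e+01] 678
yellow top [ 618.6 -218.4  152.6  101.8  -12.1] 502
yellow scene [ 617.2 -218.8  152.8  110.2  -11.9] 554
green top [ 409.7 -302.1  148.7   98.4   10.4] 382
green scene [ 409.8 -301.4  155.4  102.7   10.6] 326
```

View pics/crop1.png

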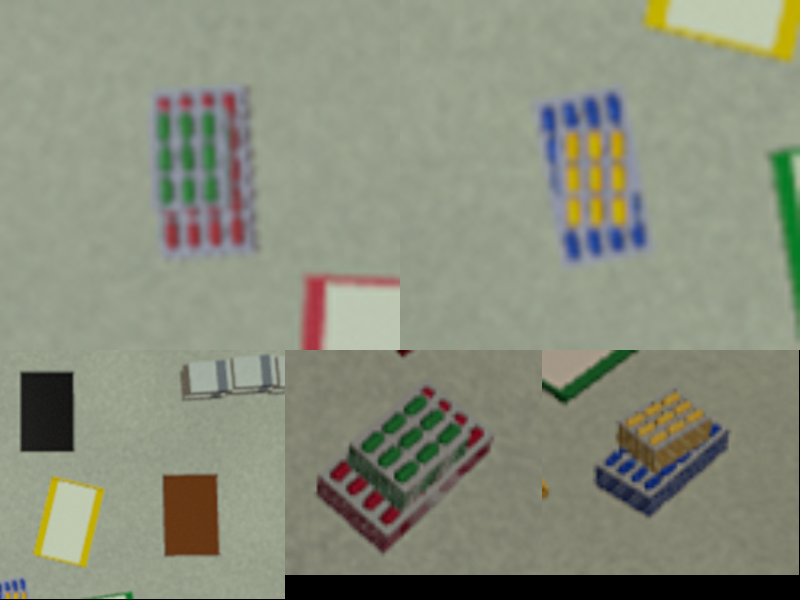

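The crop shows the yellow-edged tray at crop (70,520), and the black and brown plates are not it. Top left is green on red, top right is yellow on blue. Next I triangulate the bundles.

```bash
python3 - <<'E'
from h import *
T=manip.read_camera("top");S=manip.read_camera("scene")
def sel(c,k,u,v,r,s=100):
    m=mask(c["pixels"],k,s);w=np.zeros_like(m);cv2.circle(w,(u,v),r,255,-1)
    ys,xs=np.where(m&w>0);return xs,ys
# top capsules centroid by top & scene
for k,a,b,ra,rb in(("green",(237,191),(408,293),14,24),("yellow",(349,245),(357,168),14,16),("red",(241,194),(408,300),25,30),("blue",(348,245),(358,177),25,26)):
    xs,ys=sel(T,k,*a,ra,60);x2,y2=sel(S,k,*b,rb,60)
    for z in (.03,.06):
        print(k,z,"top",np.round(rect([onz(T,x,y,z)[:2]*1000 for x,y in zip(xs,ys)]),1),len(xs),"scene",np.round(rect([onz(S,x,y,z)[:2]*1000 for x,y in zip(x2,y2)]),1),len(x2))
    print("tri",np.round(tri([(T,(xs.min()+xs.max())/2,(ys.min()+ys.max())/2),(S,(x2.min()+x2.max())/2,(y2.min()+y2.max())/2)])*1000,1))
# red tray, jar
xs,ys=sel(T,"red",275,238,35,60)
print("redtray",np.round(rect([onz(T,x,y,.006)[:2]*1000 for x,y in zip(xs,ys)]),1))
print("jar",np.round(onz(T,213,258,.062)*1000))
E
```

```text
green 0.03 top [618.6 243.   55.8  32.7   2.3] 107 scene [609.9 234.3  76.1  50.8   1.2] 362
green 0.06 top [616.2 237.1  54.7  32.    2.3] 107 scene [625.2 244.5  73.2  48.9   1.2] 362
tri [617.8 239.6  44.1]
yellow 0.03 top [ 455.7 -124.1   57.8   35.5    1.5] 132 scene [ 444.3 -135.1   82.3   63.6    2.9] 213
yellow 0.06 top [ 456.5 -123.    56.7   34.8    1.5] 132 scene [ 465.9 -111.1   79.2   61.2    2.9] 213
tri [ 457.  -124.4   44.1]
red 0.03 top [611.5 232.8  97.6  49.3   4.5] 103 scene [620.  241.2 114.8  60.3   5.5] 292
red 0.06 top [609.3 227.1  95.7  48.3   4.5] 103 scene [635.  251.1 110.5  58.1   5.5] 292
tri [613.  236.    8.5]
blue 0.03 top [ 456.1 -122.4  101.2   51.9   12.8] 163 scene [ 467.2 -110.1  121.2   68.4   12.4] 291
blue 0.06 top [ 456.9 -121.3   99.3   50.9   12.8] 163 scene [488.  -87.  116.7  65.8  12.4] 291
tri [ 454.8 -123.8   -2.3]
redtray [470.  117.7 146.8  97.1  -1.4]
jar [403. 304.  62.]
```

```bash
python3 -m inch '[[40,60,0,0,0,-7],[80,120,0,0,0,-14],[120,180,0,0,0,-22],[160,240,0,0,0,-22],[200,320,0,0,0,-22],[224,402,-20,0,0,-22],[224,402,-20,0,0,-22],[224,402,-20,0,0,-22]]'
python3 - <<'E'
from h import *
c=manip.read_camera("wrist");cv2.imwrite("pics/w1.png",c["pixels"]);print(c["position"],c["rotation"],c["intrinsics"]);print(manip.get_state()["joint_positions"])
E
```

```text
t: 1.3
eef_pos: [0.4572, -0.121, 0.228]
orientation: [[0.999, 0.036, -0.0], [0.036, -0.999, 0.001], [-0.0, -0.001, -1.0]]
wrist_force: [0.5, -0.4, 0.3]
finger_gap: 0.0856
finger_force: 0.0
[ 0.52606692 -0.11941315  0.35349846] [[ 0.03441531  0.96120094  0.27369388]
 [-0.9994068   0.03344956  0.00819582]
 [-0.00127711 -0.27381359  0.96178193]] [[325.81179594   0.         324.20386437]
 [  0.         325.81179594 198.6820577 ]
 [  0.           0.           1.        ]]
[-16.11079686  10.04940204 104.16979313   0.153336    65.83200054
  71.74452003]
```

View pics/w1.png

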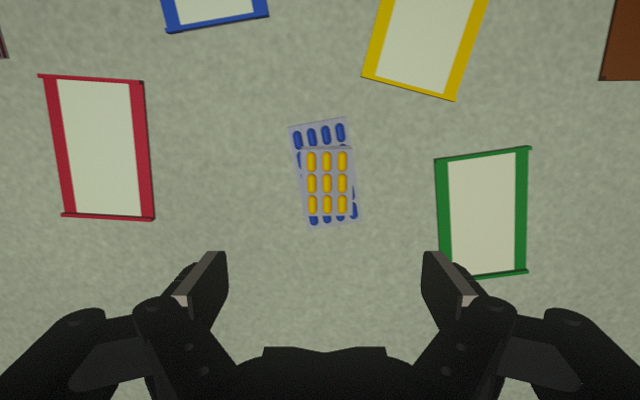

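Wrist view: yellow caps centred at (326,182), lying on blue, with blue ends at (318,135) and (333,219). I'll triangulate this view with the top camera.

```bash
cat >> h.py <<'E'
def blob(c,k,z,xy,r=.05,s=100):
    """pixels of colour k whose world point at height z is within r of xy -> world rect(mm,deg), pixel centre"""
    ys,xs=np.where(mask(c["pixels"],k,s)>0)
    if len(xs)==0:return None
    P=np.array([onz(c,x,y,z)[:2] for x,y in zip(xs,ys)]);g=np.hypot(*(P-xy).T)<r
    if g.sum()<5:return None
    q=rect(np.c_[xs[g],ys[g]]);return np.round(rect(P[g]*1000),1),(q[0],q[1]),int(g.sum())
def meas(k,z,xy,r,cams=("wrist","top"),s=100):
    ob=[]
    for n in cams:
        c=manip.read_camera(n);b=blob(c,k,z,np.array(xy),r,s);print(k,n,b)
        if b:ob.append((c,*b[1]))
    if len(ob)>1:print("tri",np.round(tri(ob)*1000,1))
E
python3 - <<'E'
from h import *
meas("yellow",.06,(.457,-.123),.045)
meas("blue",.03,(.457,-.123),.065)
meas("yellow",.006,(.617,-.218),.1)
E
```

```text
yellow wrist (array([ 457.2, -124.7,   57.8,   36.5,    2.1]), (329.4999694824219, 183.49998474121094), 1363)
yellow top None
blue wrist (array([ 457.4, -123.8,   99. ,   50.2,   12.1]), (323.369140625, 173.9888458251953), 829)
blue top (array([ 503.5, -135. ,    6.8,    4.6,   46.6]), (352.2500305175781, 230.25003051757812), 6)
tri [ 502.9 -123.5  243.9]
yellow wrist (array([ 590. , -212.9,  101.5,   94. ,   79. ]), (420.2261657714844, 38.02695846557617), 3027)
yellow top (array([ 618.7, -218.5,  152. ,  101. ,  -12.2]), (378.1981506347656, 196.00755310058594), 475)
tri [ 617.7 -233.3  -86.4]
```

```bash
python3 -m inch '[[0,-3,-50],[0,-3,-100],[0,-3,-140],[0,-3,-165],[0,-3,-178],[0,-3,-178]]' 2>&1 | head -5
```

```text
invalid input at $[0]: expected 6 numbers
```

```bash
python3 -m inch '[[0,-3,-50,0,0,0],[0,-3,-100,0,0,0],[0,-3,-140,0,0,0],[0,-3,-165,0,0,0],[0,-3,-178,0,0,0],[0,-3,-178,0,0,0]]'; python3 -m inch '[[0,0,0,0,0,0],[0,0,0,0,0,0],[0,0,0,0,0,0],[0,0,0,0,0,0],[0,0,0,0,0,0],[0,0,0,0,0,0]]' 0.3
```

```text
t: 2.4
eef_pos: [0.4566, -0.1274, 0.0501]
orientation: [[0.999, 0.032, -0.001], [0.032, -0.999, 0.0], [-0.001, -0.0, -1.0]]
wrist_force: [0.7, 0.1, 0.8]
finger_gap: 0.0858
finger_force: 0.0
t: 3.15
eef_pos: [0.4577, -0.127, 0.0516]
orientation: [[0.999, 0.033, 0.003], [0.033, -0.999, -0.001], [0.003, 0.001, -1.0]]
wrist_force: [-0.4, -0.6, 6.3]
finger_gap: 0.0469
finger_force: 62.7
```

```bash
python3 -m inch '[[0,0,20,0,0,0],[0,0,50,0,0,0],[0,0,90,0,0,0],[40,-20,100,0,0,-5],[80,-45,100,0,0,-10],[120,-70,100,0,0,-14],[150,-87,100,0,0,-14],[161,-92,100,0,0,-14],[161,-92,80,0,0,-14],[161,-92,80,0,0,-14]]'; python3 - <<'E'
from h import *
c=manip.read_camera("wrist");cv2.imwrite("pics/w2.png",c["pixels"])
s=manip.get_state();print(s["eef_pos"],s["orientation"][:,0])
meas("yellow",.14,s["eef_pos"][:2],.045,("wrist","scene"))
meas("blue",.03,(.457,-.123),.065,("top",))
E
```

```text
t: 4.4
eef_pos: [0.616, -0.2178, 0.1288]
orientation: [[0.978, -0.21, -0.005], [-0.21, -0.978, 0.002], [-0.005, -0.001, -1.0]]
wrist_force: [0.9, 0.5, -0.9]
finger_gap: 0.0466
finger_force: 61.9
[ 0.61668305 -0.21807962  0.12994378] [ 0.97778858 -0.20957944 -0.00243949]
yellow wrist (array([ 623.7, -220.5,   68.9,   46.1,  -12.2]), (323.73699951171875, 263.9366760253906), 8106)
yellow scene (array([ 619.2, -205.7,   58.7,   51.4,  -15.8]), (287.0769348144531, 150.88461303710938), 71)
tri [ 616.4 -218.9  126.6]
blue top (array([ 457.2, -116.1,   99.5,   45.2,    1.5]), (346.0, 244.5), 136)
```

View pics/w2.png

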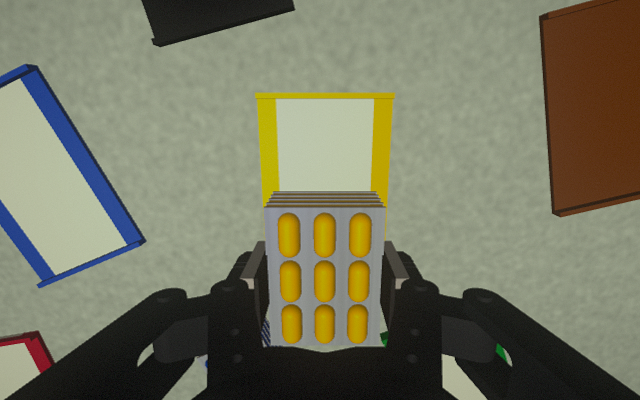

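The bundle is held square, with its centre at column 325 and the tray's centre at 325 as well. Lowering it.

```bash
python3 -m inch '[[1,-1,-40,0,0,0],[1,-1,-75,0,0,0],[1,-1,-93,0,0,0],[1,-1,-100,0,0,0],[1,-1,-103,0,0,0],[1,-1,-104,0,0,0],[1,-1,-104,0,0,0]]';
```

```text
t: 5.48
eef_pos: [0.6193, -0.2199, 0.0272]
orientation: [[0.978, -0.21, 0.001], [-0.21, -0.978, -0.001], [0.002, 0.0, -1.0]]
wrist_force: [-0.5, 0.5, -0.7]
finger_gap: 0.0469
finger_force: 61.8
```

```bash
python3 -m inch '[[0,0,-1,0,0,0],[0,0,-2,0,0,0],[0,0,-2,0,0,0]]'; python3 -m inch '[[0,0,0,0,0,0],[0,0,0,0,0,0],[0,0,0,0,0,0],[0,0,0,0,0,0],[0,0,20,0,0,0],[0,0,60,0,0,0],[0,0,110,0,0,0],[-30,20,150,0,0,5],[-80,50,190,0,0,12],[-120,75,200,0,0,20],[-160,95,200,0,0,24],[-160,95,200,0,0,24]]' 1
```

```text
t: 5.85
eef_pos: [0.6191, -0.2199, 0.0256]
orientation: [[0.978, -0.21, 0.001], [-0.21, -0.978, -0.001], [0.001, 0.0, -1.0]]
wrist_force: [-1.4, 1.2, 5.9]
finger_gap: 0.0469
finger_force: 62.6
t: 7.35
eef_pos: [0.456, -0.1235, 0.2248]
orientation: [[0.978, 0.207, -0.001], [0.207, -0.978, 0.0], [-0.001, -0.0, -1.0]]
wrist_force: [1.4, 0.1, 0.1]
finger_gap: 0.0854
finger_force: 0.0
```

```bash
python3 - <<'E'
from h import *
c=manip.read_camera("wrist");cv2.imwrite("pics/w3.png",c["pixels"])
s=manip.get_state();print(s["eef_pos"],s["orientation"][:,0])
meas("blue",.03,(.457,-.123),.065,("wrist",))
meas("green",.006,(.410,-.302),.1,("wrist",))
meas("yellow",.034,(.618,-.2186),.042,("wrist",))
meas("blue",.006,(.67,.0),.1,("wrist",))
E
```

```text
[ 0.45810897 -0.12440458  0.22490651] [0.97854984 0.20600695 0.00116134]
blue wrist (array([ 457.5, -123.7,   98.4,   50. ,   12. ]), (322.4999694824219, 176.0), 2574)
green wrist (array([ 409.6, -303. ,  152.1,  103.6,   10.3]), (469.9014892578125, 242.65823364257812), 2686)
yellow wrist (array([ 608.4, -220.6,   83.8,   61.4,  -78.2]), (464.5, 38.0), 2776)
blue wrist (array([600.2, -13.1, 101.5,   8.4, -78.2]), (237.0, 5.0), 760)
```

View pics/w3.png

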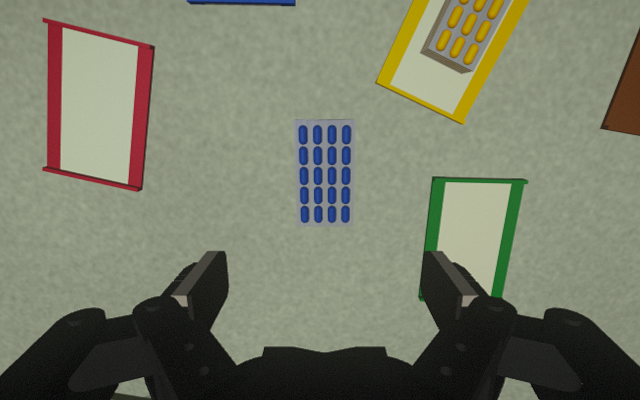

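Yellow lies on its tray, and blue is bare at (324,172) and lined up with the tool. Gripping blue.

```bash
python3 -m inch '[[0,0,-60,0,0,0],[0,0,-120,0,0,0],[0,0,-165,0,0,0],[0,0,-190,0,0,0],[0,0,-200,0,0,0],[0,0,-201,0,0,0],[0,0,-201,0,0,0]]'; python3 -m inch '[[0,0,0,0,0,0],[0,0,0,0,0,0],[0,0,0,0,0,0],[0,0,0,0,0,0],[0,0,0,0,0,0],[0,0,0,0,0,0]]' 0.45
```

```text
t: 8.48
eef_pos: [0.4598, -0.1251, 0.0242]
orientation: [[0.979, 0.206, 0.002], [0.206, -0.979, -0.001], [0.002, 0.001, -1.0]]
wrist_force: [-0.4, -0.4, 1.6]
finger_gap: 0.0857
finger_force: 0.0
t: 9.22
eef_pos: [0.4594, -0.1249, 0.0245]
orientation: [[0.979, 0.206, 0.002], [0.206, -0.979, -0.001], [0.002, 0.001, -1.0]]
wrist_force: [-0.6, 0.7, 5.3]
finger_gap: 0.0587
finger_force: 64.7
```

```bash
python3 -m inch '[[0,0,15,0,0,0],[0,0,50,0,0,0],[0,0,90,0,0,0],[40,20,110,0,0,-1],[85,50,110,0,0,-1],[130,80,110,0,0,-1],[175,105,110,0,0,-1],[205,120,100,0,0,-1],[212,124,80,0,0,-1],[212,124,80,0,0,-1],[212,124,80,0,0,-1]]'; python3 - <<'E'
from h import *
c=manip.read_camera("wrist");cv2.imwrite("pics/w4.png",c["pixels"])
s=manip.get_state();print(s["eef_pos"],s["orientation"][:,0])
E
```

```text
t: 10.6
eef_pos: [0.6696, -0.0015, 0.1034]
orientation: [[0.982, 0.188, -0.001], [0.188, -0.982, -0.0], [-0.001, 0.0, -1.0]]
wrist_force: [-0.5, -0.7, -0.7]
finger_gap: 0.0589
finger_force: 64.7
[ 0.66995353 -0.00154572  0.10393455] [ 9.82181969e-01  1.87932269e-01 -2.02394111e-04]
```

View pics/w4.png

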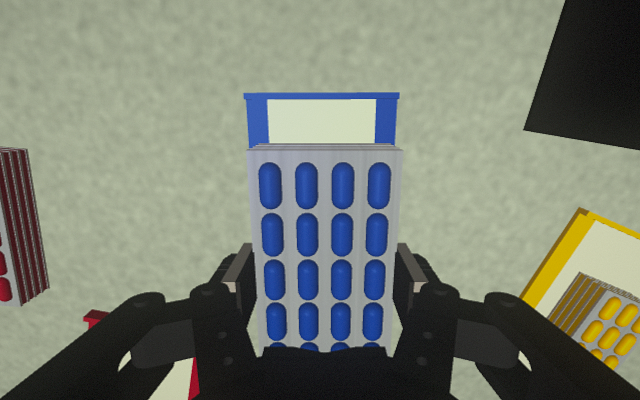

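Blue is level and square. Its centre is at column 325 and the tray's is at 321.5, so I shift +y by 2 mm and lower.

```bash
python3 -m inch '[[0,2,-35,0,0,0],[0,2,-60,0,0,0],[0,2,-70,0,0,0],[0,2,-74,0,0,0],[0,2,-75,0,0,0],[0,2,-76,0,0,0],[0,2,-76,0,0,0]]'
```

```text
t: 11.52
eef_pos: [0.6715, 0.0012, 0.0286]
orientation: [[0.982, 0.189, 0.002], [0.189, -0.982, -0.0], [0.002, 0.001, -1.0]]
wrist_force: [0.5, 0.1, 3.0]
finger_gap: 0.0586
finger_force: 65.1
```

```bash
python3 -m inch '[[0,0,-1,0,0,0],[0,0,-1,0,0,0],[0,0,-1,0,0,0],[0,0,0,0,0,0],[0,0,20,0,0,0],[0,0,70,0,0,0],[0,0,130,0,0,0],[-10,50,180,0,0,-3],[-20,105,200,0,0,-6],[-32,160,200,0,0,-9],[-44,210,200,0,0,-9],[-53,237,200,0,0,-9]]' 1; python3 -m inch '[[0,0,0,0,0,0],[0,0,0,0,0,0]]'; python3 - <<'E'
from h import *
c=manip.read_camera("wrist");cv2.imwrite("pics/w5.png",c["pixels"])
s=manip.get_state();print(s["eef_pos"],s["orientation"][:,0])
meas("green",.06,(.616,.238),.042)
meas("red",.03,(.613,.234),.065,("wrist",))
E
```

```text
t: 13.02
eef_pos: [0.6169, 0.2409, 0.2274]
orientation: [[0.999, 0.035, 0.0], [0.035, -0.999, 0.0], [0.0, -0.0, -1.0]]
wrist_force: [0.5, 0.1, -0.3]
finger_gap: 0.0853
finger_force: 0.0
t: 13.28
eef_pos: [0.618, 0.2375, 0.2273]
orientation: [[0.999, 0.033, 0.0], [0.033, -0.999, -0.001], [0.0, 0.001, -1.0]]
wrist_force: [-0.1, -0.0, -0.1]
finger_gap: 0.0854
finger_force: 0.0
[0.6181245  0.23712242 0.22731116] [9.99493029e-01 3.18383313e-02 7.33176565e-05]
green wrist (array([618.6, 237.4,  58.1,  35.8,   4. ]), (323.576904296875, 182.38462829589844), 1306)
green top (array([608. , 236.8,  32.2,  32. ,   2.3]), (237.0, 194.0), 41)
tri [611.6 239.4  33.9]
red wrist (array([612.8, 234.4,  99. ,  49.8,   5.8]), (325.97137451171875, 180.1132354736328), 830)
```

View pics/w5.png

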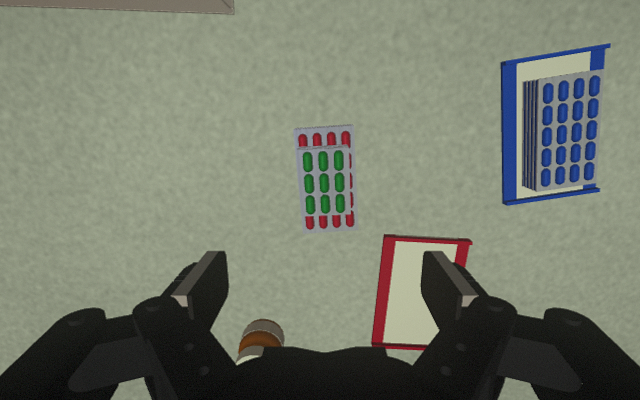

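Green is at (324,183) on red, with red ends at (325,138) and (330,222). The jar at (262,340) is well clear. Gripping green.

```bash
python3 -m inch '[[1,0,-50,0,0,2],[1,0,-100,0,0,2],[1,0,-140,0,0,2],[1,0,-165,0,0,2],[1,0,-175,0,0,2],[1,0,-175,0,0,2]]'; python3 -m inch '[[0,0,0,0,0,0],[0,0,0,0,0,0],[0,0,0,0,0,0],[0,0,0,0,0,0],[0,0,0,0,0,0],[0,0,0,0,0,0]]' 0.3
```

```text
t: 14.22
eef_pos: [0.619, 0.2378, 0.0523]
orientation: [[0.998, 0.067, -0.0], [0.067, -0.998, -0.0], [-0.0, 0.0, -1.0]]
wrist_force: [-0.1, 1.1, 0.6]
finger_gap: 0.0857
finger_force: 0.0
t: 14.98
eef_pos: [0.6197, 0.2386, 0.0539]
orientation: [[0.998, 0.068, 0.003], [0.068, -0.998, 0.001], [0.003, -0.001, -1.0]]
wrist_force: [0.1, 0.1, 5.8]
finger_gap: 0.0464
finger_force: 64.6
```

```bash
python3 -m inch '[[0,0,15,0,0,0],[0,0,50,0,0,0],[0,0,90,0,0,0],[-15,-35,110,0,0,1],[-32,-85,110,0,0,3],[-50,-135,110,0,0,4],[-68,-185,110,0,0,6],[-86,-235,110,0,0,6.5],[-104,-285,110,0,0,6.5],[-122,-335,110,0,0,6.5],[-140,-385,110,0,0,6.5],[-158,-430,110,0,0,6.5]]'; python3 -m inch '[[-18,-40,0,0,0,0],[-36,-80,0,0,0,0],[-48,-104,-10,0,0,0],[-51,-110,-30,0,0,0],[-51,-110,-30,0,0,0],[-51,-110,-30,0,0,0]]'; python3 - <<'E'
from h import *
c=manip.read_camera("wrist");cv2.imwrite("pics/w6.png",c["pixels"])
s=manip.get_state();print(s["eef_pos"],s["orientation"][:,0])
E
```

```text
t: 16.48
eef_pos: [0.46, -0.1934, 0.1631]
orientation: [[0.984, 0.18, 0.001], [0.18, -0.984, -0.001], [0.001, 0.001, -1.0]]
wrist_force: [0.0, 0.7, -1.1]
finger_gap: 0.0469
finger_force: 63.8
t: 17.23
eef_pos: [0.4103, -0.3017, 0.1332]
orientation: [[0.984, 0.181, 0.001], [0.181, -0.984, -0.001], [0.001, 0.001, -1.0]]
wrist_force: [-0.8, 0.4, -0.3]
finger_gap: 0.0468
finger_force: 63.9
[ 0.41039894 -0.30164388  0.13329289] [0.98351699 0.18081252 0.00107938]
```

View pics/w6.png

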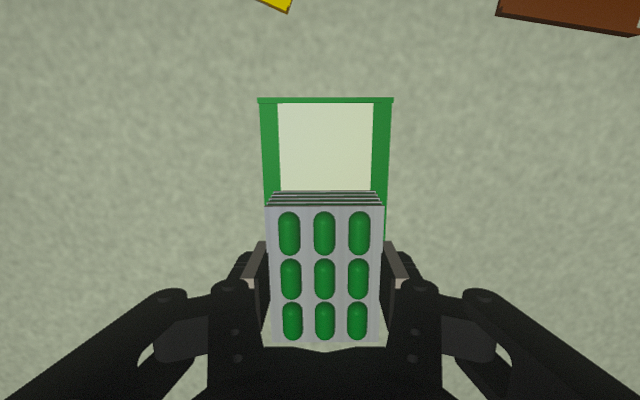

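Green is square, with its centre at column 324.5 and the tray's at 325.5. Lowering it, releasing, then going to red.

```bash
python3 -m inch '[[0,0,-40,0,0,0],[0,0,-75,0,0,0],[0,0,-95,0,0,0],[0,0,-102,0,0,0],[0,0,-104,0,0,0],[0,0,-105,0,0,0],[0,0,-106,0,0,0],[0,0,-106,0,0,0]]'
```

```text
t: 18.27
eef_pos: [0.4104, -0.3022, 0.0279]
orientation: [[0.984, 0.18, 0.002], [0.18, -0.984, -0.001], [0.002, 0.002, -1.0]]
wrist_force: [-1.6, 2.0, 6.5]
finger_gap: 0.0467
finger_force: 64.7
```

```bash
python3 -m inch '[[0,0,0,0,0,0],[0,0,0,0,0,0],[0,0,0,0,0,0],[0,0,0,0,0,0],[0,0,20,0,0,0],[0,0,70,0,0,0],[0,0,130,0,0,0],[15,40,165,0,0,-1],[33,88,190,0,0,-2],[51,136,200,0,0,-3],[69,184,200,0,0,-4],[87,232,200,0,0,-4.6]]' 1; python3 -m inch '[[20,50,0,0,0,0],[40,100,0,0,0,0],[58,150,0,0,0,0],[76,200,0,0,0,0],[94,250,0,0,0,0],[108,290,0,0,0,0],[116,305,0,0,0,0],[116,305,0,0,0,0],[116,305,0,0,0,0]]'; python3 - <<'E'
from h import *
c=manip.read_camera("wrist");cv2.imwrite("pics/w7.png",c["pixels"])
s=manip.get_state();print(s["eef_pos"],s["orientation"][:,0])
meas("red",.03,(.613,.234),.065,("wrist",))
E
```

```text
t: 19.77
eef_pos: [0.4971, -0.0682, 0.2266]
orientation: [[0.995, 0.1, 0.001], [0.1, -0.995, -0.0], [0.001, 0.0, -1.0]]
wrist_force: [0.8, -0.2, -0.3]
finger_gap: 0.0854
finger_force: 0.0
t: 20.9
eef_pos: [0.6124, 0.2337, 0.2263]
orientation: [[0.995, 0.1, -0.001], [0.1, -0.995, -0.001], [-0.001, 0.001, -1.0]]
wrist_force: [-0.3, -0.5, -0.6]
finger_gap: 0.0855
finger_force: 0.0
[0.61243401 0.23364327 0.22649833] [ 9.95060486e-01  9.92689944e-02 -5.43372137e-04]
red wrist (array([613.3, 234.3,  98.5,  50.1,   5.7]), (322.5, 174.0), 2550)
```

View pics/w7.png

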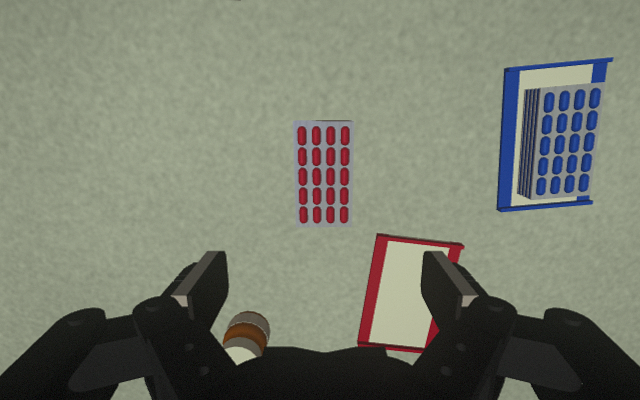

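Red is bare at (324,174) and lined up with the tool. Gripping it.

```bash
python3 -m inch '[[1,1,-60,0,0,0],[1,1,-120,0,0,0],[1,1,-165,0,0,0],[1,1,-190,0,0,0],[1,1,-201,0,0,0],[1,1,-203,0,0,0],[1,1,-203,0,0,0]]'; python3 -m inch '[[0,0,0,0,0,0],[0,0,0,0,0,0],[0,0,0,0,0,0],[0,0,0,0,0,0],[0,0,0,0,0,0],[0,0,0,0,0,0]]' 0.45
```

```text
t: 21.88
eef_pos: [0.6146, 0.2363, 0.0247]
orientation: [[0.995, 0.1, 0.002], [0.1, -0.995, 0.001], [0.002, -0.0, -1.0]]
wrist_force: [0.8, 0.2, -0.2]
finger_gap: 0.0855
finger_force: 0.0
t: 22.62
eef_pos: [0.6146, 0.2365, 0.0249]
orientation: [[0.995, 0.101, 0.002], [0.101, -0.995, 0.001], [0.003, -0.0, -1.0]]
wrist_force: [-1.3, 0.1, 6.5]
finger_gap: 0.0586
finger_force: 67.1
```

```bash
python3 -m inch '[[0,0,15,0,0,0],[0,0,50,0,0,0],[0,0,90,0,0,0],[-30,-25,110,0,0,-2],[-65,-53,110,0,0,-4],[-100,-82,110,0,0,-7.2],[-130,-106,110,0,0,-7.2],[-144,-117,100,0,0,-7.2],[-144,-117,80,0,0,-7.2],[-144,-117,80,0,0,-7.2],[-144,-117,80,0,0,-7.2]]'; python3 - <<'E'
from h import *
c=manip.read_camera("wrist");cv2.imwrite("pics/w8.png",c["pixels"])
s=manip.get_state();print(s["eef_pos"],s["orientation"][:,0])
E
```

```text
t: 24.0
eef_pos: [0.4704, 0.1195, 0.1041]
orientation: [[1.0, -0.025, 0.001], [-0.025, -1.0, 0.0], [0.001, -0.0, -1.0]]
wrist_force: [-0.5, 1.0, -2.2]
finger_gap: 0.0589
finger_force: 66.3
[0.47053047 0.11951006 0.10417215] [ 0.99969734 -0.02455349  0.00153361]
```

View pics/w8.png

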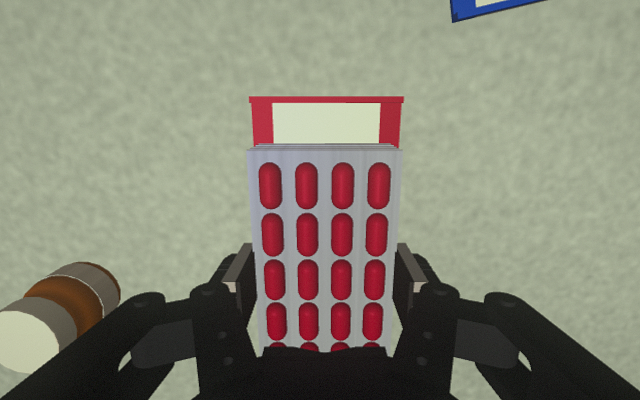

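Red is square, with its centre at column 325 and the tray's at 326.5. The jar at (60,315) is clear. Lowering it.

```bash
python3 -m inch '[[-1,-1,-35,0,0,0.5],[-1,-1,-60,0,0,0.5],[-1,-1,-70,0,0,0.5],[-1,-1,-74,0,0,0.5],[-1,-1,-76,0,0,0.5],[-1,-1,-77,0,0,0.5],[-1,-1,-77,0,0,0.5]]'
```

```text
t: 24.92
eef_pos: [0.4694, 0.1184, 0.0288]
orientation: [[1.0, -0.016, 0.002], [-0.016, -1.0, 0.0], [0.002, -0.0, -1.0]]
wrist_force: [-4.2, -0.5, 12.7]
finger_gap: 0.0589
finger_force: 68.0
```

Down with 13 N of contact. Releasing and backing away out of the cameras' view.

```bash
python3 -m inch '[[0,0,0,0,0,0],[0,0,0,0,0,0],[0,0,0,0,0,0],[0,0,0,0,0,0],[0,0,20,0,0,0],[0,0,70,0,0,0],[0,0,130,0,0,0],[0,0,190,0,0,0],[-20,-50,230,0,0,0],[-40,-100,250,0,0,0],[-60,-150,250,0,0,0],[-80,-200,250,0,0,0]]' 1; python3 -m inch '[[-15,-50,0,0,0,0],[-30,-100,0,0,0,0],[-45,-150,0,0,0,0],[-60,-200,0,0,0,0],[-75,-250,0,0,0,0],[-90,-300,0,0,0,0],[-110,-350,0,0,0,0],[-130,-400,0,0,0,0],[-140,-440,0,0,0,0],[-140,-440,0,0,0,0]]'; python3 - <<'E'
from h import *
s=manip.get_state();print(s["t"],s["eef_pos"])
c=manip.read_camera("top")
cv2.imwrite("pics/top2.png",cv2.resize(c["pixels"][130:310,190:450],(780,540),interpolation=cv2.INTER_CUBIC))
for k,p in dict(red=(.4695,.118),blue=(.67,.0),yellow=(.618,-.2186),green=(.41,-.302)).items():
    print(k,blob(c,k,.006,np.array(p),.1,90))
    big=k in("red","blue");ys,xs=np.where(mask(c["pixels"],k,60)>0)
    a=np.radians(dict(red=-1.5,blue=10.9,yellow=-12,green=10.5)[k]);R=np.array([[np.cos(a),np.sin(a)],[-np.sin(a),np.cos(a)]])
    P=np.array([onz(c,x,y,.034)[:2] for x,y in zip(xs,ys)]);L=(P-p)@R.T
    g=(abs(L[:,0])<.064)&(abs(L[:,1])<(.031 if big else .028));print("  caps",np.round(rect(P[g]*1000),1))
E
```

```text
t: 26.42
eef_pos: [0.388, -0.0832, 0.2767]
orientation: [[1.0, -0.015, 0.001], [-0.015, -1.0, -0.001], [0.001, 0.001, -1.0]]
wrist_force: [1.0, -0.1, 0.1]
finger_gap: 0.0851
finger_force: 0.0
t: 27.68
eef_pos: [0.2477, -0.524, 0.2752]
orientation: [[1.0, -0.019, -0.001], [-0.019, -1.0, 0.001], [-0.001, -0.001, -1.0]]
wrist_force: [0.2, 0.3, -0.7]
finger_gap: 0.0856
finger_force: 0.0
27.675 [ 0.24772337 -0.52398111  0.27515633]
red (array([469.9, 117.7, 147.2,  97.2,  -1.6]), (274.6011962890625, 238.38131713867188), 515)
  caps [467.5 118.4  97.   50.   -0.7]
blue (array([6.713e+02, 4.000e-01, 1.488e+02, 9.890e+01, 1.100e+01]), (312.2162170410156, 178.29730224609375), 595)
  caps [668.5   1.4 100.3  51.1  10.8]
yellow (array([ 618.6, -218.6,  152.6,  101.5,  -11.9]), (378.16851806640625, 196.0662384033203), 626)
  caps [ 616.6 -219.1   60.4   37.   -11.8]
green (array([ 409.8, -302.4,  148.6,   98.4,   10.7]), (402.6081237792969, 260.6486511230469), 470)
  caps [ 408.5 -301.2   57.1   36.3   10.6]
```

View pics/top2.png

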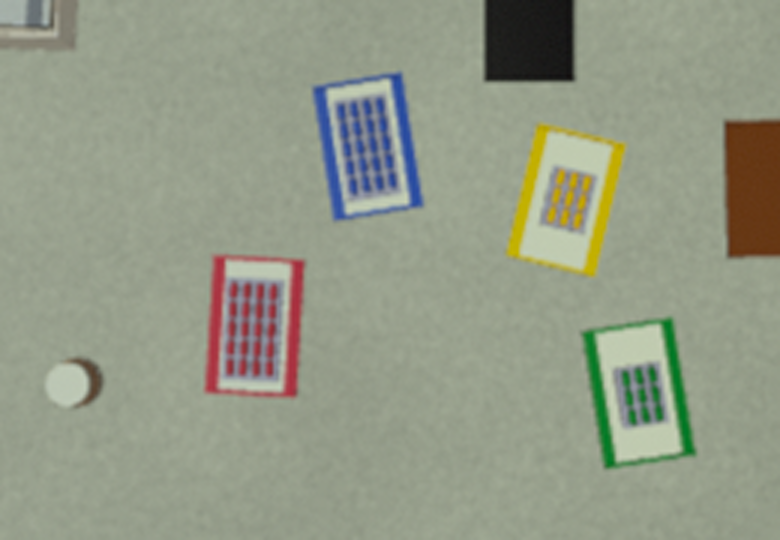

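All four bundles lie flat, within about 3 mm and 1° of their tray centres: blue (368,146), red (253,330), yellow (569,199), green (640,395). The jar at (68,383) has not been moved. Handing in.

```bash
python3 -c "
from plant import manip
print(manip.sign_off())"
```

```text
the job is handed in; nothing more can be done
None
```

Both stacks are apart and each bundle lies flat on its own colour's tray, within about 3 mm and 1° of centre and line; the jar was left alone, and the job was handed in at about 28 s.

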